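# Reverse a row of sample containers into the second tray

## Robot

A 7-joint arm with a two-finger parallel gripper is mounted at the origin on the work surface; the furniture and walls round the work are solid. World frame = base frame: x ahead of the robot, y to its left, z up, the work surface at z = 0. Lengths are in mm, angles in rad, forces in N, time in s.
With the tool pointing down it reaches from about 400 to 850 mm from the base axis. Payload 10.4 kg.
Tool frame: the origin (TCP) lies at the very end of the fingers, on their centre line; the grasp point (between the pads) lies 19 mm behind it (grip_depth is the distance from the TCP to the grasp point, in mm); z points along the fingers, y is the line along which they close (so a half turn about z gives the same grasp; the last joint's range is limited). The gripper opens to 87 mm and grips with 3 to 60 N. Pads are 19 mm wide; open, the fingers measure 117 mm over their backs; the gripper's body (75 mm by 190 mm) begins 51 mm behind the grasp point.
Start: joints at [1.268, 0.332, -0.065, 1.46, 0.022, 1.35, -0.088], TCP at [172.624, -600.711, 222.576] pointing down, gripper open.
Joint ranges: [-2.6, 2.6], [-0.5, 2.12], [-1.47, 1.34], [0.16, 2.42], [-1.27, 4.41], [0.06, 2.06], [-2.6, 2.6]. Speed limits (rad/s): [2.22, 2.22, 2.79, 2.79, 3.14, 3.14, 3.14].

## Interface

Orientations are given as a unit quaternion [x, y, z, w].
In Python, from bench import observe, snapshot, camera_params, finish_job, grip_depth gives the robot as it stands.
- The arm moves only by the shell command python3 -m crank 'ROWS' [FORCE]. ROWS is JSON, a list of rows, each an object with "delta_pos": the shift along the world's x, y, z in cm, a list of three; "twist": the turn, a rotation vector about the world's x, y, z in rad, a list of three; "hand": the opening in per cent of the stroke, from 0 (shut) to 100 (fully open). In form: [{"delta_pos": [x, y, z], "twist": [rx, ry, rz], "hand": hand}, ...]. A call has 1 to 5 rows; each row is the pose to reach, as a shift and turn from the pose commanded when the call began; what a row does not reach only later rows make up. A row lasts 1/8 s, in which the tool goes at most 62.5 mm and 10.7 degrees, less where a joint would pass 70% of its speed; a pose out of reach is approached as far as the arm can. A call with a gripper value outside its range is refused whole. The fingers move at their own pace and stop on an object; FORCE is the grip in N (left out, the last holds). Time passes only in rows, so rows that repeat a pose let the fingers close. It gives the time, the measured TCP pose, the force, the opening and the grip force at its end, in the units of the state.
- observe(): the state, without advancing time (a new reading comes with each control period).
- snapshot(name): name is "scene" or "top"; returns the picture (400x640x3 uint8, blue, green, red); there is no depth.
- camera_params(name): a dict with "fx", "fy", "cx", "cy" (pixels), "R" (3x3) and "t" (3): a world point X has camera coordinates R X + t. Camera axes: x right, y down, z forward; pixel columns grow to the right and rows downward; lengths in mm; the calibration is good to about 2 mm. A picture is of the moment at which its call begins. camera_params takes no time and is no camera call.
- finish_job(): hands the job in; it is judged then, once.
The state is a dict: "time": time; "joint_pos": joint angles; "joint_velocities": joint speeds; "joint_torque": joint torques, N m; "position": TCP position; "orientation": TCP orientation; "contact_force": force on the tool from outside, world axes, zero at the start; "moment": the same for the moment, N m; "finger_gap": finger opening in mm; "grasp_force": force on a finger pad.
Only numpy, scipy, OpenCV 4.12 (cv2) and the standard library are available. Lean on these libraries where they do the work, as an engineer would, in place of code of your own. Each camera call takes 0.05 s, during which the arm holds its last target. There are 200 camera calls.

## Task

The samples are to be read from the other end next time: move the four small containers from the full tray into the empty tray in reverse order, so that the leftmost becomes the rightmost, the second from the left becomes the second from the right, and so on. Stand one upright on the floor of each bay, about in the middle, and do not let any container fall over on the way.

Things in the scene. Friction and masses are not known exactly. Their poses are not given: they have to be found in the camera images.
- slim_vial_mid (a point): slim round vial of clear plastic with a white cap, 22 mm across, 64 mm tall. Loose, 30 to 85 g, standing upright in a bay of the full tray at the start. Point: on its axis, half-way up; z up along the axis.
- jar_mid (a point): round brown jar with a white screw lid as wide as its body, 31 mm across, 54 mm tall. Loose, 30 to 85 g, standing upright in a bay of the full tray at the start. Point: on its axis, half-way up; z up along the axis.
- square_bottle_mid (a point): square white bottle, body 28 x 28 mm and 42 mm high, with a narrower round grey cap (21 mm), 58 mm tall in all; the flat sides face along this point's x and y axes. Loose, 30 to 85 g, standing upright in a bay of the full tray at the start. Point: on its axis, half-way up; z up along the axis.
- reagent_bottle_mid (a point): small round white bottle, body 26 mm across up to 30 mm height, then shoulder and narrower ribbed cap (17 mm), 52 mm tall in all. Loose, 30 to 85 g, standing upright in a bay of the full tray at the start. Point: on its axis, half-way up; z up along the axis.
- rack_full: Full at the start, each container on a dark pad: fixed low metal tray, 58 mm (x) by 196 mm (y). Four bays in a row along its y axis: centres at y = -72, -24, +24, +72 mm, x = 0; each 52 (x) by 45 (y) mm inside. Floor 4 mm, lips 9 mm, ridges between bays 8 mm above the worktop. Origin: centre of the underside; y points to the robot's left.
- rack_empty: Empty, no pads, roughly parallel to the full one: fixed low metal tray, 58 mm (x) by 196 mm (y). Four bays in a row along its y axis: centres at y = -72, -24, +24, +72 mm, x = 0; each 52 (x) by 45 (y) mm inside. Floor 4 mm, lips 9 mm, ridges between bays 8 mm above the worktop. Origin: centre of the underside; y points to the robot's left.
- pad_slim_vial: Flat dark rubber pad, 50 x 42 x 2 mm, fixed in the bay of the full tray where the slim vial stands at the start; it stays and marks that place. Origin: centre of its underside, on the bay's centre. Beware: a tall lamp on a 0.13 m foot stands at about x 0.465, y -0.09 (right of the trays), a cabinet behind x 0.62, a window sill beyond y 0.43 at z 0.34.
- pad_jar: Flat dark rubber pad, 50 x 42 x 2 mm, fixed in the bay of the full tray where the jar stands at the start; it stays and marks that place. Origin: centre of its underside, on the bay's centre.
- pad_square_bottle: Flat dark rubber pad, 50 x 42 x 2 mm, fixed in the bay of the full tray where the square bottle stands at the start; it stays and marks that place. Origin: centre of its underside, on the bay's centre.
- pad_reagent_bottle: Flat dark rubber pad, 50 x 42 x 2 mm, fixed in the bay of the full tray where the reagent bottle stands at the start; it stays and marks that place. Origin: centre of its underside, on the bay's centre.
There are look-alikes about, which are no part of the job. What is shaped like the part that bears jar_mid but pink or yellow is not meant.

How it is judged:
By the outcome, as a careful person would: the job done as asked, in the order asked, and still so for the second after the job is handed in, with the robot touching nothing.
It also fails if it takes over 93 s, if anything falls off the work surface, if the arm or the gripper's body presses on something with over 40 N, if the wrist force passes 120 N, or if a joint passes its speed limit or range.

## Working session

There is one attempt and no reset: what is moved stays moved. The work goes in short steps, Python scripts to look and compute and a shell command to move; the robot and the scene stay as the last step left them, time stands still between calls to the robot, and variables do not carry over. Pictures are saved under pics/ and viewed, at most 14 in all, crops included, and the job is handed in when it is done.

```bash
mkdir -p pics; python3 - <<'E'
from bench import *
import cv2,numpy as np
for n in("scene","top"):
    cv2.imwrite(f"pics/{n}0.png",snapshot(n)); p=camera_params(n); print(n,{k:np.round(v,3).tolist() for k,v in p.items()})
s=observe(); print(s["time"],s["position"],s["orientation"],s["finger_gap"],grip_depth)
E
```

```text
scene {'fx': 457.23, 'fy': 457.23, 'cx': 319.072, 'cy': 207.912, 'R': [[0.654, -0.756, 0.011], [-0.286, -0.261, -0.922], [0.7, 0.6, -0.387]], 't': [-249.641, 173.521, 844.97]}
top {'fx': 417.389, 'fy': 417.389, 'cx': 318.7, 'cy': 196.723, 'R': [[0.013, -1.0, 0.014], [-0.996, -0.014, -0.091], [0.091, -0.013, -0.996]], 't': [26.212, 384.86, 923.719]}
0.1 [ 172.52028021 -600.36521017  221.84487302] [ 9.90226668e-01  1.39465936e-01 -1.10954111e-04 -6.21874127e-04] 86.9159389546459 18.700000000000003
```

View pics/scene0.png

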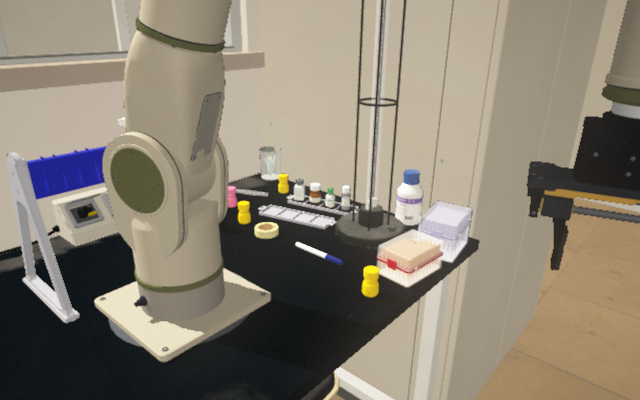

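View pics/top0.png

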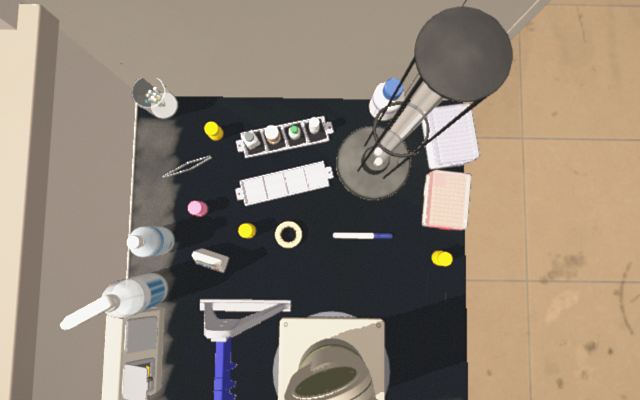

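The pictures show the full tray at about (285,137) in top and the empty tray at (285,183). The lamp foot is at (373,162). The yellow and pink jars are look-alikes. I'll enlarge both views.

```bash
python3 - <<'E'
import cv2,numpy as np
a=cv2.imread("pics/top0.png")[105:215,225:345]; b=cv2.imread("pics/scene0.png")[165:245,225:425]
a=cv2.resize(a,None,fx=5,fy=5,interpolation=cv2.INTER_CUBIC); b=cv2.resize(b,None,fx=4,fy=4,interpolation=cv2.INTER_CUBIC)
cv2.imwrite("pics/c1.png",a);cv2.imwrite("pics/c2.png",b)
E
```

```text
(no output)
```

View pics/c1.png

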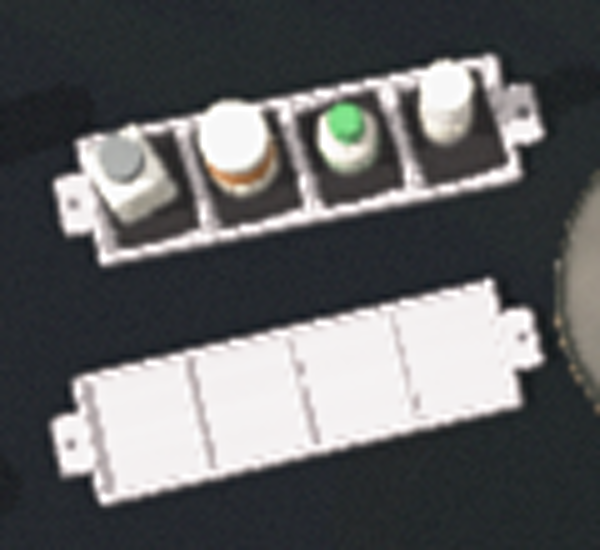

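View pics/c2.png

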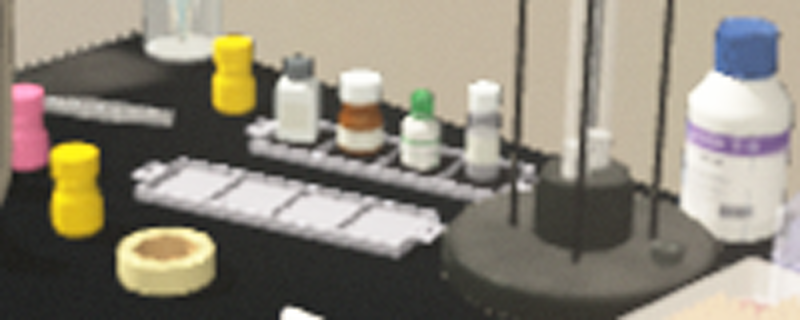

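Left to right, the full tray holds:
- square bottle, grey cap, top (249.6,136.6)
- brown jar, white lid, (272,131)
- reagent bottle, green cap, (294.5,129)
- slim vial, white cap, (314,121)

The yellow and pink jar-shaped items at (214,131), (247,231), (198,209) and (442,258) are the wrong colour and stand outside the tray, so the brown one is the jar.

```bash
cat > h.py <<'E'
import numpy as np
from bench import camera_params
C={n:camera_params(n) for n in("top","scene")}
def ray(n,u,v):
    c=C[n];R=np.array(c["R"]);o=-R.T@np.array(c["t"]);d=R.T@np.array([(u-c["cx"])/c["fx"],(v-c["cy"])/c["fy"],1]);return o,d/np.linalg.norm(d)
def tri(a,b):
    (o1,d1),(o2,d2)=ray("top",*a),ray("scene",*b)
    s=np.linalg.lstsq(np.c_[d1,-d2],o2-o1,rcond=None)[0];p,q=o1+s[0]*d1,o2+s[1]*d2
    return (p+q)/2,np.linalg.norm(p-q)
def plane(n,uv,z):
    o,d=ray(n,*uv);return o+d*(z-o[2])/d[2]
def T(x,y):return x/5+225-.4,y/5+105-.4
def S(x,y):return x/4+225-.4,y/4+165-.4
E
python3 - <<'E'
from h import *
np.set_printoptions(precision=1,suppress=True)
for n,a,b,z in[("square",(123,158),(300,63),64),("jar",(235,130),(361,76),60),("reag",(347,122),(422,96),58),("slim",(446,83),(484,87),70),
 ("empTL",(75,380),(190,158),9),("empTR",(490,282),(440,220),9),("empBR",(522,402),(403,250),9)]:
    print(n,*tri(T(*a),S(*b)),"plane",plane("top",T(*a),z))
for n,cs in [("empty",[(75,380),(490,282),(522,402),(104,503)]),("full",[(78,142),(497,55),(520,180),(104,263)])]:
    P=np.array([plane("top",T(*c),9) for c in cs])[:,:2]; c=P.mean(0)
    y=(P[0]-P[1]+P[3]-P[2])/2; L=np.linalg.norm(y);W=np.linalg.norm((P[0]+P[1]-P[2]-P[3])/2);y/=L;print(n,c,"L",L,W,"yaw",np.degrees(np.arctan2(-y[0],y[1])))
    for k in(72,24,-24,-72):print("  bay",k,c+k*y)
# square yaw: body-top edge corners in crop
P=[plane("top",T(*c),48)[:2] for c in[(128,222),(176,185)]];d=P[1]-P[0];print("sq edge",np.degrees(np.arctan2(d[1],d[0])),np.linalg.norm(d))
print("foot",plane("top",(373,162),15))
E
```

```text
square [510.2 184.6  61.8] 0.10592680048183084 plane [509.7 184.2  64. ]
jar [523.  137.2  60.4] 2.1817160667792272 plane [523.9 136.4  60. ]
reag [529.   88.1  56.2] 0.5722604906190433 plane [528.7  87.8  58. ]
slim [543.1  45.4  69.6] 1.7861677801280578 plane [543.6  44.7  70. ]
empTL [421.5 209.8   9.4] 5.603622579394771 plane [419.6 211.8   9. ]
empTR [469.   22.9   3.2] 0.9252095108438475 plane [467.6  23.4   9. ]
empBR [413.2   7.5   6. ] 1.230410863274877 plane [412.4   8.1   9. ]
empty [415.8 110.1] L 194.79801764716504 57.555206679605554 yaw 14.391666828122348
  bay 72 [397.9 179.8]
  bay 24 [409.8 133.3]
  bay -24 [421.8  86.8]
  bay -72 [433.7  40.3]
full [523.3 111.4] L 195.96839787341924 58.768887725994645 yaw 12.64929383123486
  bay 72 [507.5 181.6]
  bay 24 [518.  134.8]
  bay -24 [528.5  88. ]
  bay -72 [539.   41.1]
sq edge -50.74587038555314 26.6575957244041
foot [466.  -91.5  15. ]
```

```bash
python3 - <<'E'
import cv2
a=cv2.imread("pics/top0.png")[0:215,330:540]; b=cv2.imread("pics/scene0.png")[0:250,310:470]
a=cv2.resize(a,(480,491));b=cv2.resize(b,(314,491))
cv2.imwrite("pics/c3.png",cv2.hconcat([a,b]))
E
```

```text
(no output)
```

View pics/c3.png

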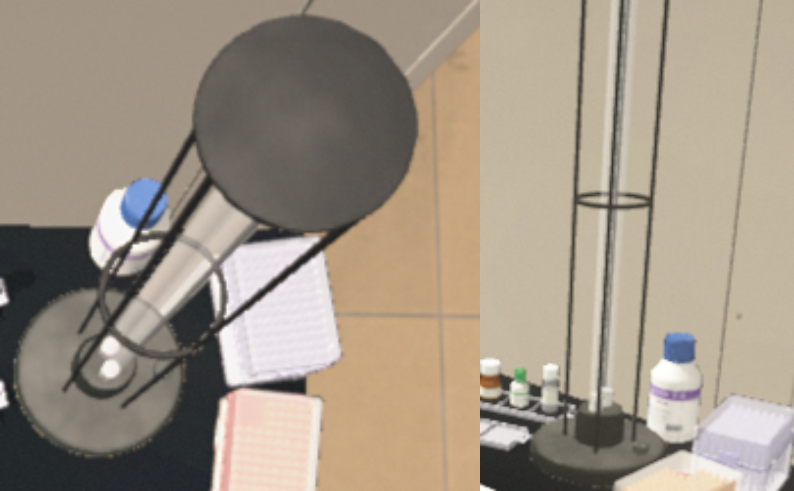

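Heights check: tops come out at 61.8, 60.4, 56.2 and 69.6 mm against 64, 60, 58 and 70 expected, and trays measure 195 x 58. The lamp is a tall cage of radius about 45–50 mm at (466,-91), so I must pass between it and the base. I'll lift and retract first, then swing by.

```bash
python3 -m crank '[{"delta_pos":[-1,3,5],"twist":[0,0,0],"hand":41},{"delta_pos":[-2,7,9],"twist":[0,0,0],"hand":41},{"delta_pos":[-3.5,12,12],"twist":[0,0,0],"hand":41},{"delta_pos":[-5,17,13],"twist":[0,0,0],"hand":41},{"delta_pos":[-6.5,22,13],"twist":[0,0,0],"hand":41}]' 15
python3 -m crank '[{"delta_pos":[-1.5,5,0],"twist":[0,0,0],"hand":41},{"delta_pos":[-2,9,0],"twist":[0,0,0],"hand":41},{"delta_pos":[-2,9,0],"twist":[0,0,0],"hand":41},{"delta_pos":[-2,9,0],"twist":[0,0,0],"hand":41}]'
python3 -c "
from bench import observe
s=observe();print(s['joint_pos'],s['position'],s['orientation'])"
```

```text
time: 0.72
position: [107.3, -379.3, 353.2]
orientation: [0.99, 0.139, 0.0, 0.001]
contact_force: [-0.7, 0.0, 1.6]
finger_gap: 45.0
grasp_force: 0.0
time: 1.23
position: [87.6, -291.0, 352.5]
orientation: [0.99, 0.139, 0.0, 0.0]
contact_force: [0.1, -0.0, 0.5]
finger_gap: 35.7
grasp_force: 0.0
[ 1.28681412 -0.42465361 -0.10463448  1.91887296 -0.04309767  1.64477851
 -0.10282943] [  87.62974691 -291.01471925  352.53819166] [9.90232667e-01 1.39424560e-01 2.43076288e-05 2.36352185e-04]
```

```bash
python3 -m crank '[{"delta_pos":[6.9,4.1,0],"twist":[0,0,0],"hand":41},{"delta_pos":[11.7,7.9,0],"twist":[0,0,0],"hand":41},{"delta_pos":[15.7,12.6,0],"twist":[0,0,0],"hand":41},{"delta_pos":[15.7,12.6,0],"twist":[0,0,0],"hand":41}]'
python3 -c "
from bench import observe
s=observe();print(s['joint_pos'],s['position'],s['orientation'])"
```

```text
time: 1.72
position: [246.9, -162.9, 352.5]
orientation: [0.99, 0.142, -0.0, -0.0]
contact_force: [-0.3, -1.0, -0.5]
finger_gap: 35.6
grasp_force: 0.0
[ 1.16727078 -0.47469313 -0.4634785   1.91319932 -0.2064524   1.65789975
 -0.55520268] [ 246.88859466 -162.885195    352.50268128] [ 9.89883255e-01  1.41884011e-01 -2.09395974e-04 -1.57656741e-04]
```

```bash
python3 -m crank '[{"delta_pos":[2.4,4.5,0],"twist":[0,0,0.17],"hand":41},{"delta_pos":[4.1,9.4,0],"twist":[0,0,0.34],"hand":41},{"delta_pos":[4.1,9.4,0],"twist":[0,0,0.34],"hand":41}]'
python3 -c "
from bench import observe
s=observe();print(s['joint_pos'],s['position'],s['orientation'])"
```

```text
time: 2.1
position: [287.0, -67.9, 352.6]
orientation: [0.951, 0.31, 0.0, -0.0]
contact_force: [1.1, -1.3, -0.4]
finger_gap: 35.6
grasp_force: 0.0
[ 0.85883069 -0.48363533 -0.48628927  1.91325707 -0.22029315  1.6610804
 -0.5396537 ] [286.99450547 -67.94675954 352.64671003] [ 9.50770136e-01  3.09896934e-01  1.76948200e-05 -1.97122557e-04]
```

```bash
python3 -m crank '[{"delta_pos":[-2.1,-6.2,0],"twist":[0,0,0],"hand":41},{"delta_pos":[-5.7,-11.8,0],"twist":[0,0,0],"hand":41},{"delta_pos":[-11.1,-17,0],"twist":[0,0,0],"hand":41},{"delta_pos":[-11.1,-17,0],"twist":[0,0,0],"hand":41},{"delta_pos":[-11.1,-17,0],"twist":[0,0,0],"hand":41}]'
python3 -c "
from bench import observe
s=observe();print(s['joint_pos'],s['position'],s['orientation'])"
python3 -m crank '[{"delta_pos":[3.8,3.3,0],"twist":[0,0,0.17],"hand":41},{"delta_pos":[6.9,7.2,0],"twist":[0,0,0.34],"hand":41},{"delta_pos":[9.4,11.6,0],"twist":[0,0,0.51],"hand":41},{"delta_pos":[11.1,16.4,0],"twist":[0,0,0.68],"hand":41},{"delta_pos":[11.9,21.3,0],"twist":[0,0,0.85],"hand":41}]'
python3 -m crank '[{"delta_pos":[0,5.1,0],"twist":[0,0,0.17],"hand":41},{"delta_pos":[-0.9,10,0],"twist":[0,0,0.34],"hand":41},{"delta_pos":[-0.9,10,0],"twist":[0,0,0.34],"hand":41}]'
python3 -c "
from bench import observe
s=observe();print(s['joint_pos'],s['position'],s['orientation'])"
```

```text
time: 2.72
position: [173.2, -242.3, 352.0]
orientation: [0.953, 0.302, 0.0, -0.001]
contact_force: [0.7, -0.1, -0.6]
finger_gap: 35.3
grasp_force: 0.0
[ 0.95980541 -0.43743222 -0.10481457  1.92781765 -0.0454732   1.65052498
 -0.09561226] [ 173.16392673 -242.33439053  352.01716002] [ 9.53252676e-01  3.02172998e-01  1.65524008e-04 -8.87183415e-04]
time: 3.35
position: [294.2, -25.8, 352.2]
orientation: [0.74, 0.672, -0.0, -0.0]
contact_force: [0.8, 0.4, -0.4]
finger_gap: 35.4
grasp_force: 0.0
time: 3.72
position: [284.2, 75.7, 352.6]
orientation: [0.614, 0.789, -0.0, 0.0]
contact_force: [0.5, 0.1, -0.5]
finger_gap: 35.7
grasp_force: 0.0
[ 0.36310033 -0.4857166  -0.48423929  1.91470336 -0.21930091  1.66158419
  0.15550457] [284.16364656  75.65657373 352.64082023] [ 6.14203562e-01  7.89147551e-01 -2.06501648e-04  2.91188793e-04]
```

```bash
python3 -m crank '[{"delta_pos":[5,1.4,0],"twist":[0,0,0.17],"hand":41},{"delta_pos":[10,2.7,0],"twist":[0,0,0.34],"hand":41},{"delta_pos":[15.6,4.2,-2],"twist":[0,0,0.51],"hand":41},{"delta_pos":[15.6,4.2,-4],"twist":[0,0,0.68],"hand":41},{"delta_pos":[15.6,4.2,-6],"twist":[0,0,0.85],"hand":41}]'
python3 -m crank '[{"delta_pos":[0,0,-3],"twist":[0,0,0.17],"hand":41},{"delta_pos":[0,0,-5],"twist":[0,0,0.34],"hand":41},{"delta_pos":[0,0,-5],"twist":[0,0,0.51],"hand":41},{"delta_pos":[0,0,-5],"twist":[0,0,0.65],"hand":41},{"delta_pos":[0,0,-5],"twist":[0,0,0.65],"hand":41}]'
python3 -c "
from bench import observe,snapshot
import cv2
s=observe();print(s['joint_pos'],s['position'],s['orientation'])
cv2.imwrite('pics/m1.png',cv2.hconcat([snapshot('scene')[0:300,100:500],snapshot('top')[0:300,100:500]]))"
```

```text
time: 4.35
position: [441.3, 113.5, 290.6]
orientation: [0.237, 0.971, 0.0, -0.002]
contact_force: [-0.9, 0.2, -0.8]
finger_gap: 35.8
grasp_force: 0.0
time: 4.97
position: [440.9, 113.4, 242.1]
orientation: [-0.082, 0.997, 0.0, -0.0]
contact_force: [-0.5, -0.0, -0.3]
finger_gap: 35.6
grasp_force: 0.0
[ 0.25266413 -0.02861897 -0.58480162  1.8273698  -0.01687917  1.33894507
  1.4074306 ] [440.90757847 113.36840078 242.11548414] [-8.22525211e-02  9.96611385e-01  2.03494521e-04 -4.77639283e-04]
```

View pics/m1.png

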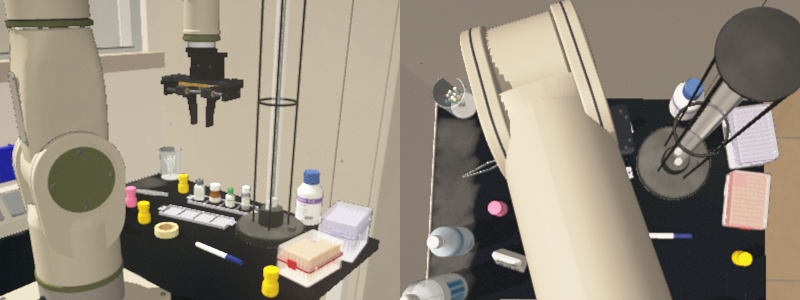

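The arm hovers at (205,110) in the left part of the picture, clear of the lamp, with the containers still in place. The vial goes first.

```bash
python3 -m crank '[{"delta_pos":[3,-1.5,-3],"twist":[0,0,0],"hand":41},{"delta_pos":[6,-3.5,-6],"twist":[0,0,0],"hand":41},{"delta_pos":[9,-6,-9],"twist":[0,0,0],"hand":41},{"delta_pos":[10.05,-7,-12],"twist":[0,0,0],"hand":41},{"delta_pos":[10.05,-7,-14],"twist":[0,0,0],"hand":41}]'
python3 -c "
from bench import observe,snapshot
import cv2
s=observe();print(s['joint_pos'],s['position'])
a=snapshot('scene')[90:220,260:420];b=snapshot('top')[90:220,225:345]
cv2.imwrite('pics/m2.png',cv2.hconcat([cv2.resize(a,None,fx=2.8,fy=2.8,interpolation=2),cv2.resize(b,None,fx=2.8,fy=2.8,interpolation=2)]))"
```

```text
time: 5.7
position: [541.3, 42.7, 100.6]
orientation: [-0.081, 0.997, 0.0, -0.001]
contact_force: [-1.0, 0.4, 0.0]
finger_gap: 35.6
grasp_force: 0.0
[ 0.27872236  0.30268596 -0.5092402   1.80009588  0.16448526  1.08282271
  1.44426703] [541.2775138   42.66099626 100.60088936]
```

View pics/m2.png

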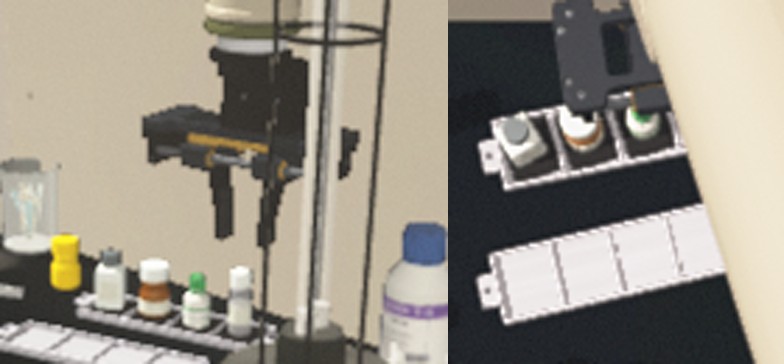

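```bash
python3 - <<'E'
from h import *
def pr(X,n="scene"):
    c=C[n];p=np.array(c["R"])@X+np.array(c["t"]);return c["fx"]*p[0]/p[2]+c["cx"],c["fy"]*p[1]/p[2]+c["cy"]
print(pr(np.array([541.3,42.7,100.6])),"seen",(244/2.8+260,240/2.8+90)); print("cap",pr(np.array([541.3,42.7,70])),"seen",(240/2.8+260,268/2.8+90))
E
```

```text
(np.float64(346.72760648153906), np.float64(175.68478456025628)) seen (347.14285714285717, 175.71428571428572)
cap (np.float64(346.33494387119265), np.float64(186.5488667155872)) seen (345.7142857142857, 185.71428571428572)
```

```bash
python3 -m crank '[{"delta_pos":[0,0,-2],"twist":[0,0,0],"hand":41},{"delta_pos":[0,0,-4],"twist":[0,0,0],"hand":41},{"delta_pos":[0,0,-5.5],"twist":[0,0,0],"hand":41},{"delta_pos":[0,0,-7.4],"twist":[0,0,0],"hand":41},{"delta_pos":[0,0,-7.4],"twist":[0,0,0],"hand":41}]'
python3 -m crank '[{"delta_pos":[0,0,0],"twist":[0,0,0],"hand":34},{"delta_pos":[0,0,0],"twist":[0,0,0],"hand":30},{"delta_pos":[0,0,0],"twist":[0,0,0],"hand":26},{"delta_pos":[0,0,0],"twist":[0,0,0],"hand":15},{"delta_pos":[0,0,0],"twist":[0,0,0],"hand":0}]' 15
python3 -m crank '[{"delta_pos":[0,0,0],"twist":[0,0,0],"hand":0},{"delta_pos":[0,0,0],"twist":[0,0,0],"hand":0},{"delta_pos":[0,0,0.4],"twist":[0,0,0],"hand":0},{"delta_pos":[0,0,1.5],"twist":[0,0,0],"hand":0},{"delta_pos":[0,0,1.5],"twist":[0,0,0],"hand":0}]'
```

```text
time: 6.42
position: [540.2, 44.2, 27.3]
orientation: [-0.084, 0.996, 0.0, -0.001]
contact_force: [-0.5, 0.0, -0.2]
finger_gap: 35.7
grasp_force: 0.0
time: 7.05
position: [541.4, 44.3, 28.9]
orientation: [-0.084, 0.996, 0.0, 0.0]
contact_force: [0.1, -0.1, 2.5]
finger_gap: 21.3
grasp_force: 15.0
time: 7.68
position: [541.8, 44.3, 44.6]
orientation: [-0.084, 0.996, -0.0, 0.001]
contact_force: [0.0, 0.6, -0.3]
finger_gap: 21.0
grasp_force: 15.0
```

```bash
python3 -m crank '[{"delta_pos":[0,0,4],"twist":[0,0,0],"hand":0},{"delta_pos":[-0.5,0.5,8],"twist":[0,0,0],"hand":0},{"delta_pos":[-3,3,8],"twist":[0,0,0],"hand":0},{"delta_pos":[-7,7,8],"twist":[0,0,0],"hand":0},{"delta_pos":[-11,10.5,8],"twist":[0,0,0],"hand":0}]'
python3 -m crank '[{"delta_pos":[-2,2,0],"twist":[0,0,0],"hand":0},{"delta_pos":[-3.3,3.1,-2],"twist":[0,0,0],"hand":0},{"delta_pos":[-3.3,3.1,-4],"twist":[0,0,0],"hand":0},{"delta_pos":[-3.3,3.1,-5],"twist":[0,0,0],"hand":0},{"delta_pos":[-3.3,3.1,-5],"twist":[0,0,0],"hand":0}]'
python3 -c "
from bench import observe,snapshot
import cv2
s=observe();print(s['joint_pos'],s['position'])
a=snapshot('scene')[130:230,200:360];b=snapshot('top')[90:230,195:345]
cv2.imwrite('pics/m3.png',cv2.hconcat([cv2.resize(a,(448,280),interpolation=2),cv2.resize(b,(300,280),interpolation=2)]))"
```

```text
time: 8.3
position: [429.9, 150.5, 123.6]
orientation: [-0.084, 0.996, 0.0, 0.0]
contact_force: [0.5, 0.7, 0.0]
finger_gap: 21.4
grasp_force: 15.0
time: 8.93
position: [397.9, 180.1, 73.2]
orientation: [-0.084, 0.996, 0.0, -0.001]
contact_force: [0.1, -0.8, -0.2]
finger_gap: 21.4
grasp_force: 15.0
[ 0.12139244  0.12335446 -0.67326572  2.07564678  0.09229674  0.97234602
  1.13842754] [397.87722404 180.07079188  73.2421524 ]
```

View pics/m3.png

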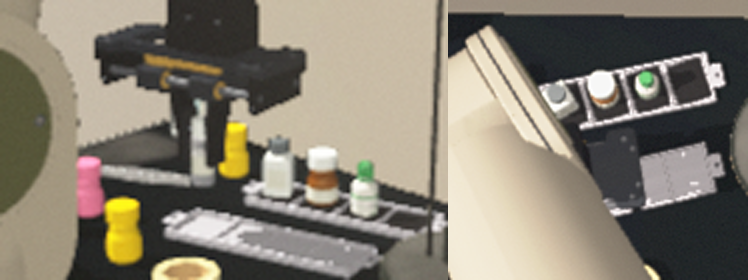

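```bash
python3 - <<'E'
from h import *
print(plane("scene",(203/2.8+200,183/2.8+130),51))
E
python3 -m crank '[{"delta_pos":[0,0,-1.5],"twist":[0,0,0],"hand":0},{"delta_pos":[0,0,-3],"twist":[0,0,0],"hand":0},{"delta_pos":[0,0,-4],"twist":[0,0,0],"hand":0},{"delta_pos":[0,0,-4.4],"twist":[0,0,0],"hand":0},{"delta_pos":[0,0,-4.4],"twist":[0,0,0],"hand":0}]'
python3 -m crank '[{"delta_pos":[0,0,-0.1],"twist":[0,0,0],"hand":0},{"delta_pos":[0,0,-0.2],"twist":[0,0,0],"hand":0},{"delta_pos":[0,0,-0.2],"twist":[0,0,0],"hand":0}]'
```

```text
[396.84013551 176.69698861  51.        ]
time: 9.65
position: [398.0, 180.4, 29.3]
orientation: [-0.084, 0.996, 0.0, -0.0]
contact_force: [-0.9, 1.1, -0.2]
finger_gap: 21.5
grasp_force: 15.0
time: 10.02
position: [398.2, 180.3, 27.7]
orientation: [-0.084, 0.996, 0.0, 0.0]
contact_force: [0.3, 0.3, -1.4]
finger_gap: 21.3
grasp_force: 15.0
```

```bash
python3 -m crank '[{"delta_pos":[0,0,-0.1],"twist":[0,0,0],"hand":0},{"delta_pos":[0,0,-0.1],"twist":[0,0,0],"hand":0}]'
python3 -m crank '[{"delta_pos":[0,0,-0.08],"twist":[0,0,0],"hand":0},{"delta_pos":[0,0,-0.08],"twist":[0,0,0],"hand":0}]'
```

```text
time: 10.28
position: [398.4, 180.4, 26.8]
orientation: [-0.084, 0.996, 0.0, 0.0]
contact_force: [0.2, -0.4, 3.7]
finger_gap: 21.2
grasp_force: 15.0
time: 10.52
position: [398.6, 180.7, 26.5]
orientation: [-0.084, 0.996, 0.0, 0.0]
contact_force: [-3.3, -0.8, 11.0]
finger_gap: 21.5
grasp_force: 15.0
```

```bash
python3 -m crank '[{"delta_pos":[0,0,0.05],"twist":[0,0,0],"hand":27},{"delta_pos":[0,0,0.05],"twist":[0,0,0],"hand":32},{"delta_pos":[0,0,0.05],"twist":[0,0,0],"hand":38},{"delta_pos":[0,0,0.05],"twist":[0,0,0],"hand":41},{"delta_pos":[0,0,0.05],"twist":[0,0,0],"hand":41}]'
python3 -m crank '[{"delta_pos":[0,0,2],"twist":[0,0,0],"hand":41},{"delta_pos":[0,0,5],"twist":[0,0,0],"hand":41},{"delta_pos":[0,0,9],"twist":[0,0,0],"hand":41},{"delta_pos":[3,-2,9.5],"twist":[0,0,-0.1],"hand":41},{"delta_pos":[7,-4.5,9.5],"twist":[0,0,-0.25],"hand":41}]'
python3 -m crank '[{"delta_pos":[3,-2.5,0],"twist":[0,0,-0.15],"hand":46},{"delta_pos":[6,-4.7,0],"twist":[0,0,-0.3],"hand":46},{"delta_pos":[6,-4.7,-1],"twist":[0,0,-0.35],"hand":46},{"delta_pos":[6,-4.7,-2],"twist":[0,0,-0.35],"hand":46},{"delta_pos":[6,-4.7,-3],"twist":[0,0,-0.35],"hand":46}]'
python3 -c "
from bench import observe,snapshot
import cv2
s=observe();print(s['joint_pos'],s['position'])
a=snapshot('scene')[120:220,230:390];b=snapshot('top')[90:230,195:345]
cv2.imwrite('pics/m4.png',cv2.hconcat([cv2.resize(a,(448,280),interpolation=2),cv2.resize(b,(300,280),interpolation=2)]))"
```

```text
time: 11.15
position: [398.1, 180.3, 26.2]
orientation: [-0.084, 0.996, 0.0, -0.0]
contact_force: [-0.9, -0.4, -0.0]
finger_gap: 35.7
grasp_force: 0.0
time: 11.78
position: [469.3, 135.2, 122.5]
orientation: [0.042, 0.999, -0.0, 0.001]
contact_force: [0.6, 0.3, 0.3]
finger_gap: 35.9
grasp_force: 0.0
time: 12.4
position: [527.7, 88.6, 90.6]
orientation: [0.213, 0.977, -0.0, -0.0]
contact_force: [-0.8, 0.2, -0.8]
finger_gap: 40.4
grasp_force: 0.0
[ 0.18994117  0.2964041  -0.5055444   1.83059897  0.16309775  1.05590562
  0.76317992] [527.71629076  88.64628034  90.62228467]
```

View pics/m4.png

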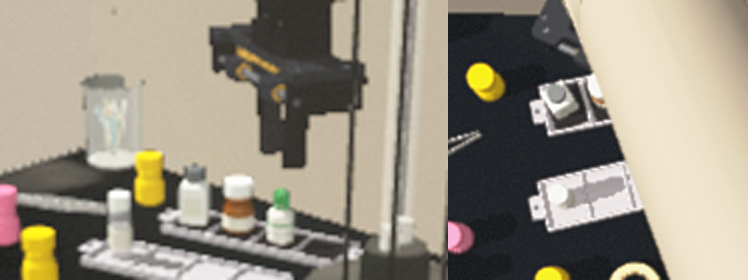

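The vial stands at (119,220) in the leftmost bay, and the fingers are above the green cap at (280,192). Now I'll grasp the reagent bottle.

```bash
python3 -m crank '[{"delta_pos":[0.1,0,-2],"twist":[0,0,0],"hand":46},{"delta_pos":[0.1,0,-4],"twist":[0,0,0],"hand":46},{"delta_pos":[0.1,0,-6],"twist":[0,0,0],"hand":46},{"delta_pos":[0.1,0,-7.6],"twist":[0,0,0],"hand":46},{"delta_pos":[0.1,0,-7.6],"twist":[0,0,0],"hand":46}]'
python3 -m crank '[{"delta_pos":[0,0,0],"twist":[0,0,0],"hand":38},{"delta_pos":[0,0,0],"twist":[0,0,0],"hand":34},{"delta_pos":[0,0,0],"twist":[0,0,0],"hand":30},{"delta_pos":[0,0,0],"twist":[0,0,0],"hand":20},{"delta_pos":[0,0,0],"twist":[0,0,0],"hand":0}]' 15
python3 -m crank '[{"delta_pos":[0,0,0],"twist":[0,0,0],"hand":0},{"delta_pos":[0,0,0],"twist":[0,0,0],"hand":0},{"delta_pos":[0,0,0.4],"twist":[0,0,0],"hand":0},{"delta_pos":[0,0,1.5],"twist":[0,0,0],"hand":0},{"delta_pos":[0,0,1.5],"twist":[0,0,0],"hand":0}]'
```

```text
time: 13.12
position: [528.4, 88.3, 14.4]
orientation: [0.214, 0.977, -0.0, -0.001]
contact_force: [-0.0, -0.0, 0.9]
finger_gap: 40.0
grasp_force: 0.0
time: 13.75
position: [529.5, 88.4, 15.7]
orientation: [0.214, 0.977, 0.0, 0.0]
contact_force: [-0.2, 0.7, 4.3]
finger_gap: 25.4
grasp_force: 15.0
time: 14.38
position: [529.8, 88.4, 31.3]
orientation: [0.214, 0.977, 0.0, 0.001]
contact_force: [-0.3, 0.2, -0.6]
finger_gap: 25.3
grasp_force: 15.0
```

```bash
python3 -m crank '[{"delta_pos":[0,0,4],"twist":[0,0,0],"hand":0},{"delta_pos":[-0.5,0.2,8],"twist":[0,0,0],"hand":0},{"delta_pos":[-3,1.2,8],"twist":[0,0,0],"hand":0},{"delta_pos":[-7,2.7,8],"twist":[0,0,0],"hand":0},{"delta_pos":[-10.5,4,8],"twist":[0,0,0],"hand":0}]'
python3 -m crank '[{"delta_pos":[-1.45,0.5,0],"twist":[0,0,0],"hand":0},{"delta_pos":[-1.45,0.5,-2],"twist":[0,0,0],"hand":0},{"delta_pos":[-1.45,0.5,-5],"twist":[0,0,0],"hand":0},{"delta_pos":[-1.45,0.5,-7],"twist":[0,0,0],"hand":0},{"delta_pos":[-1.45,0.5,-7],"twist":[0,0,0],"hand":0}]'
python3 -c "
from bench import observe,snapshot
import cv2
s=observe();print(s['joint_pos'],s['position'])
a=snapshot('scene')[130:230,220:360];
cv2.imwrite('pics/m5.png',cv2.resize(a,(560,400),interpolation=2))"
```

```text
time: 15.0
position: [422.8, 128.7, 110.2]
orientation: [0.214, 0.977, -0.0, 0.0]
contact_force: [-0.5, 0.9, -0.2]
finger_gap: 25.4
grasp_force: 15.0
time: 15.62
position: [409.0, 132.9, 39.3]
orientation: [0.214, 0.977, -0.0, -0.001]
contact_force: [0.2, 0.0, -0.4]
finger_gap: 25.5
grasp_force: 15.0
[ 0.14706524  0.15939334 -0.59194284  2.12072073  0.11259262  0.89373728
  0.62877481] [409.00027142 132.85719059  39.27720636]
```

View pics/m5.png

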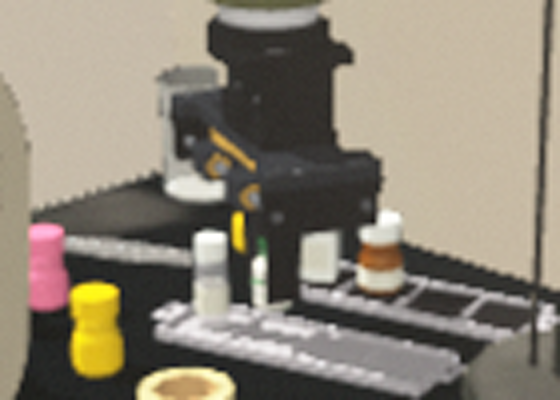

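The bottle is held upright next to the vial and over its bay. I'll lower it.

```bash
python3 -m crank '[{"delta_pos":[0.1,0,-1],"twist":[0,0,0],"hand":0},{"delta_pos":[0.1,0,-2],"twist":[0,0,0],"hand":0},{"delta_pos":[0.1,0,-2.4],"twist":[0,0,0],"hand":0},{"delta_pos":[0.1,0,-2.5],"twist":[0,0,0],"hand":0},{"delta_pos":[0.1,0,-2.5],"twist":[0,0,0],"hand":0}]'
python3 -m crank '[{"delta_pos":[0,0,-0.08],"twist":[0,0,0],"hand":0},{"delta_pos":[0,0,-0.08],"twist":[0,0,0],"hand":0}]'
```

```text
time: 16.3
position: [410.7, 133.4, 15.4]
orientation: [0.214, 0.977, 0.0, 0.0]
contact_force: [0.2, 0.6, -0.5]
finger_gap: 25.3
grasp_force: 15.0
time: 16.55
position: [410.7, 133.3, 14.6]
orientation: [0.214, 0.977, 0.0, 0.0]
contact_force: [0.1, 0.4, -0.9]
finger_gap: 25.6
grasp_force: 15.0
```

```bash
python3 -m crank '[{"delta_pos":[0,0,-0.08],"twist":[0,0,0],"hand":0},{"delta_pos":[0,0,-0.08],"twist":[0,0,0],"hand":0}]'
python3 -m crank '[{"delta_pos":[0,0,-0.05],"twist":[0,0,0],"hand":0},{"delta_pos":[0,0,-0.05],"twist":[0,0,0],"hand":0}]'
```

```text
time: 16.8
position: [410.6, 133.3, 13.7]
orientation: [0.214, 0.977, 0.0, 0.0]
contact_force: [0.3, 0.7, 0.2]
finger_gap: 25.6
grasp_force: 15.0
time: 17.05
position: [410.7, 133.3, 13.6]
orientation: [0.214, 0.977, -0.0, 0.0]
contact_force: [-4.0, -0.6, 9.6]
finger_gap: 25.6
grasp_force: 15.0
```

```bash
python3 -m crank '[{"delta_pos":[0,0,0.05],"twist":[0,0,0],"hand":31},{"delta_pos":[0,0,0.05],"twist":[0,0,0],"hand":36},{"delta_pos":[0,0,0.05],"twist":[0,0,0],"hand":42},{"delta_pos":[0,0,0.05],"twist":[0,0,0],"hand":42},{"delta_pos":[0,0,0.5],"twist":[0,0,0],"hand":42}]'
python3 -m crank '[{"delta_pos":[0,0,3],"twist":[0,0,0],"hand":42},{"delta_pos":[0,0,7.5],"twist":[0,0,0],"hand":42},{"delta_pos":[1,0,9.5],"twist":[0,0,0],"hand":42},{"delta_pos":[5,0.1,9.5],"twist":[0,0,0],"hand":50},{"delta_pos":[9,0.2,9.5],"twist":[0,0,0],"hand":50}]'
python3 -m crank '[{"delta_pos":[2.2,0.2,0],"twist":[0,0,0],"hand":50},{"delta_pos":[2.2,0.2,-1],"twist":[0,0,0],"hand":50},{"delta_pos":[2.2,0.2,-2],"twist":[0,0,0],"hand":50},{"delta_pos":[2.2,0.2,-2],"twist":[0,0,0],"hand":50}]'
python3 -c "
from bench import observe,snapshot
import cv2
s=observe();print(s['joint_pos'],s['position'])
a=snapshot('scene')[130:230,230:370];b=snapshot('top')[90:230,195:345]
cv2.imwrite('pics/m6.png',cv2.hconcat([cv2.resize(a,(420,300),interpolation=2),cv2.resize(b,(320,300),interpolation=2)]))"
```

```text
time: 17.68
position: [410.4, 133.3, 18.1]
orientation: [0.214, 0.977, -0.0, -0.0]
contact_force: [1.0, 0.1, 0.3]
finger_gap: 36.4
grasp_force: 0.0
time: 18.3
position: [502.1, 135.2, 114.1]
orientation: [0.214, 0.977, 0.0, 0.001]
contact_force: [-0.5, 0.6, 0.7]
finger_gap: 42.4
grasp_force: 0.0
time: 18.8
position: [521.1, 137.1, 92.1]
orientation: [0.214, 0.977, -0.001, -0.001]
contact_force: [-0.4, -0.2, 0.1]
finger_gap: 43.1
grasp_force: 0.0
[ 0.14166835  0.3126798  -0.55778196  1.81589528  0.18670307  1.06759351
  0.65429796] [521.10811444 137.0730057   92.13891811]
```

View pics/m6.png

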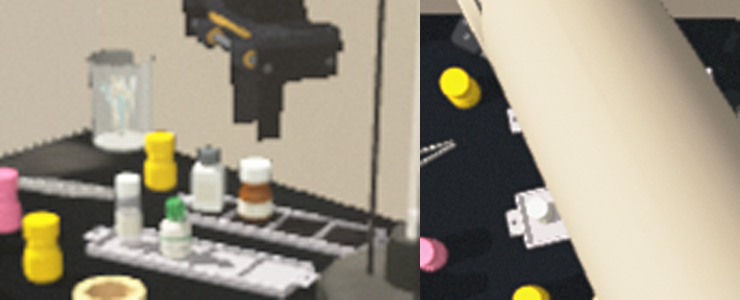

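Both placed containers stand upright. The fingers at (255,135) are directly above the brown jar at (256,162), so I'll descend.

```bash
python3 -m crank '[{"delta_pos":[0.2,0,-2],"twist":[0,0,0],"hand":50},{"delta_pos":[0.2,0,-4],"twist":[0,0,0],"hand":50},{"delta_pos":[0.2,0,-6],"twist":[0,0,0],"hand":50},{"delta_pos":[0.2,0,-7.2],"twist":[0,0,0],"hand":50},{"delta_pos":[0.2,0,-7.2],"twist":[0,0,0],"hand":50}]'
python3 -m crank '[{"delta_pos":[0,0,0],"twist":[0,0,0],"hand":44},{"delta_pos":[0,0,0],"twist":[0,0,0],"hand":40},{"delta_pos":[0,0,0],"twist":[0,0,0],"hand":36},{"delta_pos":[0,0,0],"twist":[0,0,0],"hand":25},{"delta_pos":[0,0,0],"twist":[0,0,0],"hand":0}]' 15
python3 -m crank '[{"delta_pos":[0,0,0],"twist":[0,0,0],"hand":0},{"delta_pos":[0,0,0],"twist":[0,0,0],"hand":0},{"delta_pos":[0,0,0.4],"twist":[0,0,0],"hand":0},{"delta_pos":[0,0,1.5],"twist":[0,0,0],"hand":0},{"delta_pos":[0,0,1.5],"twist":[0,0,0],"hand":0}]'
```

```text
time: 19.52
position: [524.0, 137.2, 20.1]
orientation: [0.214, 0.977, -0.0, -0.001]
contact_force: [0.0, -0.5, 0.6]
finger_gap: 43.6
grasp_force: 0.0
time: 20.15
position: [524.9, 137.3, 21.5]
orientation: [0.214, 0.977, 0.0, 0.0]
contact_force: [-0.3, -0.7, 3.2]
finger_gap: 30.1
grasp_force: 15.0
time: 20.78
position: [525.2, 137.5, 37.2]
orientation: [0.214, 0.977, 0.0, 0.001]
contact_force: [0.6, -0.1, -0.2]
finger_gap: 29.7
grasp_force: 15.0
```

```bash
python3 -m crank '[{"delta_pos":[0,0,4],"twist":[0,0,0],"hand":0},{"delta_pos":[-0.5,-0.2,8],"twist":[0,0,0],"hand":0},{"delta_pos":[-3,-1.4,8],"twist":[0,0,0],"hand":0},{"delta_pos":[-6.5,-3.2,8],"twist":[0,0,0],"hand":0},{"delta_pos":[-9.5,-4.6,8],"twist":[0,0,0],"hand":0}]'
python3 -m crank '[{"delta_pos":[-0.8,-0.45,0],"twist":[0,0,0],"hand":0},{"delta_pos":[-0.8,-0.45,-2],"twist":[0,0,0],"hand":0},{"delta_pos":[-0.8,-0.45,-5],"twist":[0,0,0],"hand":0},{"delta_pos":[-0.8,-0.45,-7],"twist":[0,0,0],"hand":0},{"delta_pos":[-0.8,-0.45,-7],"twist":[0,0,0],"hand":0}]'
python3 -m crank '[{"delta_pos":[0.05,0,-1],"twist":[0,0,0],"hand":0},{"delta_pos":[0.05,0,-2],"twist":[0,0,0],"hand":0},{"delta_pos":[0.05,0,-2.5],"twist":[0,0,0],"hand":0},{"delta_pos":[0.05,0,-2.5],"twist":[0,0,0],"hand":0}]'
```

```text
time: 21.4
position: [428.3, 90.6, 116.0]
orientation: [0.214, 0.977, -0.0, -0.0]
contact_force: [0.3, -1.0, -0.6]
finger_gap: 29.8
grasp_force: 15.0
time: 22.02
position: [421.0, 87.0, 45.2]
orientation: [0.214, 0.977, -0.0, -0.001]
contact_force: [-0.1, 0.6, 0.5]
finger_gap: 29.6
grasp_force: 15.0
time: 22.52
position: [421.9, 86.8, 20.9]
orientation: [0.214, 0.977, -0.0, -0.0]
contact_force: [-0.9, -0.1, -0.3]
finger_gap: 29.8
grasp_force: 15.0
```

```bash
python3 -m crank '[{"delta_pos":[0,0,-0.08],"twist":[0,0,0],"hand":0},{"delta_pos":[0,0,-0.08],"twist":[0,0,0],"hand":0}]'
python3 -m crank '[{"delta_pos":[0,0,-0.06],"twist":[0,0,0],"hand":0},{"delta_pos":[0,0,-0.06],"twist":[0,0,0],"hand":0}]'
```

```text
time: 22.78
position: [422.3, 86.8, 20.6]
orientation: [0.214, 0.977, 0.0, 0.0]
contact_force: [0.3, -1.2, -0.6]
finger_gap: 29.5
grasp_force: 15.0
time: 23.02
position: [422.1, 86.8, 19.8]
orientation: [0.214, 0.977, 0.0, 0.0]
contact_force: [-0.0, -0.1, -1.4]
finger_gap: 29.8
grasp_force: 15.0
```

```bash
python3 -m crank '[{"delta_pos":[0,0,-0.06],"twist":[0,0,0],"hand":0},{"delta_pos":[0,0,-0.06],"twist":[0,0,0],"hand":0}]'
python3 -m crank '[{"delta_pos":[0,0,-0.05],"twist":[0,0,0],"hand":0},{"delta_pos":[0,0,-0.05],"twist":[0,0,0],"hand":0}]'
```

```text
time: 23.28
position: [422.2, 86.8, 19.4]
orientation: [0.214, 0.977, -0.0, 0.0]
contact_force: [-1.7, 0.1, 3.8]
finger_gap: 29.9
grasp_force: 15.0
time: 23.52
position: [422.3, 86.8, 19.3]
orientation: [0.214, 0.977, -0.0, 0.0]
contact_force: [-4.3, -0.9, 12.4]
finger_gap: 29.8
grasp_force: 15.0
```

```bash
python3 - <<'E'
from h import *
P=[plane("top",T(*c),48)[:2] for c in[(84,165),(128,222),(176,185)]]
for d in(P[1]-P[0],P[2]-P[1]):print(np.degrees(np.arctan2(d[1],d[0])),np.linalg.norm(d))
print("centre",(P[0]+P[2])/2)
E
python3 -m crank '[{"delta_pos":[0,0,0.05],"twist":[0,0,0],"hand":36},{"delta_pos":[0,0,0.05],"twist":[0,0,0],"hand":41},{"delta_pos":[0,0,0.05],"twist":[0,0,0],"hand":46},{"delta_pos":[0,0,0.05],"twist":[0,0,0],"hand":46},{"delta_pos":[0,0,0.5],"twist":[0,0,0],"hand":46}]'
python3 -m crank '[{"delta_pos":[0,0,3],"twist":[0,0,0],"hand":46},{"delta_pos":[0,0,7.5],"twist":[0,0,0],"hand":46},{"delta_pos":[1,1,9.5],"twist":[0,0,0],"hand":46},{"delta_pos":[3.5,4,9.5],"twist":[0,0,-0.15],"hand":60},{"delta_pos":[6,7,9.5],"twist":[0,0,-0.3],"hand":60}]'
```

```text
-141.4687437103023 32.18830143628671
-50.74587038555314 26.6575957244041
centre [505.9360112  183.42697164]
time: 24.15
position: [421.9, 86.8, 23.6]
orientation: [0.214, 0.977, 0.0, -0.0]
contact_force: [0.0, 0.6, -0.4]
finger_gap: 39.7
grasp_force: 0.0
time: 24.78
position: [483.2, 157.2, 119.5]
orientation: [0.361, 0.933, 0.0, 0.001]
contact_force: [0.4, 0.8, 0.6]
finger_gap: 49.8
grasp_force: 0.0
```

```bash
python3 -m crank '[{"delta_pos":[2.7,2.7,0],"twist":[0,0,-0.15],"hand":58},{"delta_pos":[2.7,2.7,-2],"twist":[0,0,-0.15],"hand":58},{"delta_pos":[2.7,2.7,-3],"twist":[0,0,-0.15],"hand":58},{"delta_pos":[2.7,2.7,-3],"twist":[0,0,-0.15],"hand":58}]'
python3 -c "
from bench import observe,snapshot
import cv2
s=observe();print(s['joint_pos'],s['position'])
a=snapshot('scene')[130:230,230:370];
cv2.imwrite('pics/m7.png',cv2.resize(a,(560,400),interpolation=2))"
```

```text
time: 25.28
position: [508.5, 183.2, 88.2]
orientation: [0.427, 0.904, -0.001, -0.0]
contact_force: [-0.7, -0.0, 0.2]
finger_gap: 50.7
grasp_force: 0.0
[ 0.07549458  0.32603239 -0.58581891  1.81446683  0.20395992  1.06290614
  0.10272392] [508.53055628 183.19330382  88.21649729]
```

View pics/m7.png

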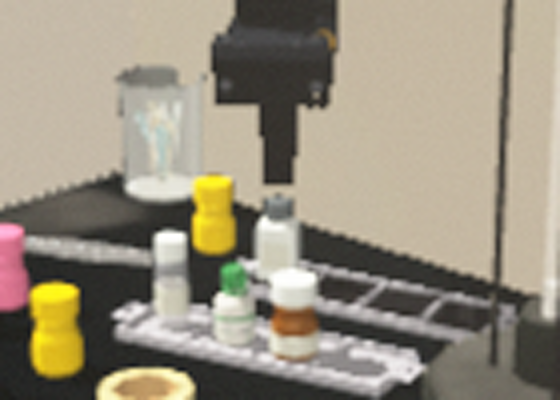

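Three containers stand correctly, and the fingers at (279,180) are directly above the grey cap at (279,205).

```bash
python3 -m crank '[{"delta_pos":[0,0,-2],"twist":[0,0,0],"hand":58},{"delta_pos":[0,0,-4],"twist":[0,0,0],"hand":58},{"delta_pos":[0,0,-6],"twist":[0,0,0],"hand":58},{"delta_pos":[0,0,-7.2],"twist":[0,0,0],"hand":58},{"delta_pos":[0,0,-7.2],"twist":[0,0,0],"hand":58}]'
python3 -m crank '[{"delta_pos":[0,0,0],"twist":[0,0,0],"hand":48},{"delta_pos":[0,0,0],"twist":[0,0,0],"hand":42},{"delta_pos":[0,0,0],"twist":[0,0,0],"hand":37},{"delta_pos":[0,0,0],"twist":[0,0,0],"hand":33},{"delta_pos":[0,0,0],"twist":[0,0,0],"hand":15}]' 15
python3 -m crank '[{"delta_pos":[0,0,0],"twist":[0,0,0],"hand":0},{"delta_pos":[0,0,0],"twist":[0,0,0],"hand":0},{"delta_pos":[0,0,0.4],"twist":[0,0,0],"hand":0},{"delta_pos":[0,0,1.5],"twist":[0,0,0],"hand":0},{"delta_pos":[0,0,1.5],"twist":[0,0,0],"hand":0}]'
```

```text
time: 25.95
position: [508.5, 183.7, 15.7]
orientation: [0.427, 0.904, -0.0, -0.001]
contact_force: [0.9, -0.3, 0.1]
finger_gap: 50.1
grasp_force: 0.0
time: 26.58
position: [509.3, 183.9, 16.9]
orientation: [0.427, 0.904, 0.0, 0.0]
contact_force: [-0.5, -0.3, 1.2]
finger_gap: 28.2
grasp_force: 15.0
time: 27.2
position: [509.8, 184.1, 32.8]
orientation: [0.427, 0.904, 0.001, 0.001]
contact_force: [0.8, -0.1, -1.0]
finger_gap: 28.0
grasp_force: 15.0
```

```bash
python3 -m crank '[{"delta_pos":[0,0,4],"twist":[0,0,0],"hand":0},{"delta_pos":[-0.3,-0.6,8],"twist":[0,0,0],"hand":0},{"delta_pos":[-2,-4,8],"twist":[0,0,-0.1],"hand":0},{"delta_pos":[-4.2,-8,8],"twist":[0,0,-0.22],"hand":0},{"delta_pos":[-6.3,-12,8],"twist":[0,0,-0.34],"hand":0}]'
python3 -m crank '[{"delta_pos":[-1.3,-2.4,0],"twist":[0,0,-0.09],"hand":0},{"delta_pos":[-1.3,-2.4,-2],"twist":[0,0,-0.09],"hand":0},{"delta_pos":[-1.3,-2.4,-5],"twist":[0,0,-0.09],"hand":0},{"delta_pos":[-1.3,-2.4,-6.5],"twist":[0,0,-0.09],"hand":0},{"delta_pos":[-1.3,-2.4,-6.5],"twist":[0,0,-0.09],"hand":0}]'
```

```text
time: 27.82
position: [445.3, 62.6, 111.7]
orientation: [0.575, 0.818, 0.0, 0.0]
contact_force: [0.2, -0.1, -0.3]
finger_gap: 28.5
grasp_force: 15.0
time: 28.45
position: [432.4, 39.9, 46.1]
orientation: [0.61, 0.793, -0.001, -0.001]
contact_force: [0.3, -0.4, -0.1]
finger_gap: 28.2
grasp_force: 15.0
```

```bash
python3 -m crank '[{"delta_pos":[0.05,0,-1],"twist":[0,0,0],"hand":0},{"delta_pos":[0.05,0,-2],"twist":[0,0,0],"hand":0},{"delta_pos":[0.05,0,-3],"twist":[0,0,0],"hand":0},{"delta_pos":[0.05,0,-3.05],"twist":[0,0,0],"hand":0},{"delta_pos":[0.05,0,-3.05],"twist":[0,0,0],"hand":0}]'
python3 -m crank '[{"delta_pos":[0,0,-0.08],"twist":[0,0,0],"hand":0},{"delta_pos":[0,0,-0.08],"twist":[0,0,0],"hand":0}]'
```

```text
time: 29.08
position: [433.7, 39.8, 16.2]
orientation: [0.61, 0.793, 0.0, -0.0]
contact_force: [-0.5, 0.1, -0.7]
finger_gap: 28.0
grasp_force: 15.0
time: 29.32
position: [433.8, 39.8, 15.5]
orientation: [0.61, 0.792, 0.0, 0.0]
contact_force: [-0.4, -0.2, -0.1]
finger_gap: 28.2
grasp_force: 15.0
```

```bash
python3 -m crank '[{"delta_pos":[0,0,-0.06],"twist":[0,0,0],"hand":0},{"delta_pos":[0,0,-0.06],"twist":[0,0,0],"hand":0}]'
python3 -m crank '[{"delta_pos":[0,0,-0.04],"twist":[0,0,0],"hand":0},{"delta_pos":[0,0,-0.04],"twist":[0,0,0],"hand":0}]'
```

```text
time: 29.58
position: [433.7, 39.8, 14.8]
orientation: [0.61, 0.792, 0.0, 0.0]
contact_force: [0.1, -0.1, 0.0]
finger_gap: 28.2
grasp_force: 15.0
time: 29.82
position: [433.7, 39.8, 14.8]
orientation: [0.61, 0.792, -0.0, 0.0]
contact_force: [-2.7, 0.1, 7.7]
finger_gap: 28.2
grasp_force: 15.0
```

```bash
python3 -m crank '[{"delta_pos":[0,0,0.05],"twist":[0,0,0],"hand":37},{"delta_pos":[0,0,0.05],"twist":[0,0,0],"hand":44},{"delta_pos":[0,0,0.05],"twist":[0,0,0],"hand":50},{"delta_pos":[0,0,0.05],"twist":[0,0,0],"hand":50},{"delta_pos":[0,0,0.5],"twist":[0,0,0],"hand":50}]'
python3 -m crank '[{"delta_pos":[0,0,3],"twist":[0,0,0],"hand":50},{"delta_pos":[0,0,7.5],"twist":[0,0,0],"hand":50},{"delta_pos":[0,0.5,12],"twist":[0,0,0],"hand":50},{"delta_pos":[-2,1,17],"twist":[0,0,0],"hand":50},{"delta_pos":[-4,2,22],"twist":[0,0,0],"hand":50}]'
python3 -m crank '[{"delta_pos":[-4,1,3],"twist":[0,0,0],"hand":50},{"delta_pos":[-8,2,8],"twist":[0,0,0],"hand":50},{"delta_pos":[-10,2,10],"twist":[0,0,0],"hand":50},{"delta_pos":[-10,2,10],"twist":[0,0,0],"hand":50},{"delta_pos":[-10,2,10],"twist":[0,0,0],"hand":50}]'
python3 -c "
from bench import observe,snapshot
import cv2
s=observe();print(s['joint_pos'],s['position'])
a=snapshot('scene')[150:240,220:360];b=snapshot('top')[90:220,195:345]
cv2.imwrite('pics/m8.png',cv2.hconcat([cv2.resize(a,(420,300),interpolation=2),cv2.resize(b,(346,300),interpolation=2)]))"
```

```text
time: 30.45
position: [433.3, 39.8, 19.3]
orientation: [0.61, 0.793, -0.0, -0.0]
contact_force: [0.1, 0.3, 0.7]
finger_gap: 43.0
grasp_force: 0.0
time: 31.08
position: [392.8, 59.9, 241.2]
orientation: [0.61, 0.792, 0.0, 0.0]
contact_force: [1.1, -0.1, 0.9]
finger_gap: 43.2
grasp_force: 0.0
time: 31.7
position: [293.8, 79.7, 338.7]
orientation: [0.61, 0.792, -0.0, -0.0]
contact_force: [-0.7, -0.2, -0.5]
finger_gap: 43.4
grasp_force: 0.0
[ 0.2823301  -0.45045627 -0.455265    1.93064239 -0.19285367  1.62025026
  0.11653212] [293.78666835  79.67563987 338.67358325]
```

View pics/m8.png

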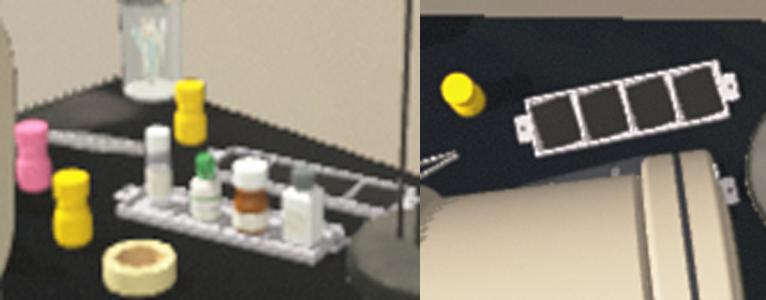

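The four containers stand upright in the near tray, left to right: vial (157,165), reagent bottle (205,188), jar (250,195), square bottle (303,208). The far tray is empty and the robot is clear, so I'll hand the job in.

```bash
python3 -c "
from bench import finish_job
print(finish_job())"
```

```text
the job is handed in; nothing more can be done
None
```

The job is handed in at about 32 s: left to right, the vial, reagent bottle, jar and square bottle now stand upright in the other tray, in reverse order. None fell over, and the last picture showed the robot clear; the bay centring was set from the measured positions, as the arm blocked a final top-down check.

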